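# Turn a row of modelling tools over to the bench rack

### The arm

A 6-joint arm with a two-finger parallel gripper is mounted at the origin on the work surface. World frame = base frame: x ahead of the robot, y to its left, z up, the work surface at z = 0. Lengths are in mm, angles in rad, forces in N, time in s.
With the tool pointing down it reaches from about 300 to 950 mm from the base axis. Payload 3.1 kg.
Tool frame: the origin (TCP) lies between the finger pads; the fingertips stand ctrl.tip_extent ahead of it and the grasp point (between the pads) lies 5 mm behind it (ctrl.tip_extent is the distance from the TCP to the fingertips, in mm); z points along the fingers, y is the line along which they close (so a half turn about z gives the same grasp; the last joint's range is limited). The gripper opens to 85 mm and grips with 20 to 120 N. Pads are 22 mm wide; open, the fingers measure 114 mm over their backs; the gripper's body (76 mm by 85 mm) begins 54 mm behind the grasp point. The pads swing forward as they close: fully open they stand 13 mm farther back than shut.
Start: joints at [1.199, 0.308, 1.634, -0, 1.2, -0.07], TCP at [185.801, 596.75, 245.272] pointing down, gripper open.
Joint ranges: [-3.06, 3.06], [-0.79, 1.96], [0.05, 2.63], [-1.19, 4.34], [0.05, 2.64], [-2.94, 2.94]. Speed limits (rad/s): [2.79, 2.79, 3.14, 3.14, 3.14, 3.14].

### API

Orientations are given as [roll, pitch, yaw] about the fixed x, y, z axes, in that order (R = Rz(yaw) Ry(pitch) Rx(roll)).
In Python, from workcell import ctrl gives the robot as it stands.
- The arm moves only by the shell command python3 -m creep 'ROWS' [FORCE]. ROWS is JSON, one flat list of numbers, 7 for each row, row after row: the shift along the tool's x, y, z in units of 200 mm (1.0 is 200 mm), then the turn, a rotation vector about the tool's x, y, z in units of pi/2 rad (1.0 is pi/2 rad), then the opening, from -1 (shut) to 1 (fully open). A call has 1 to 5 rows; each row is the pose to reach, as a shift and turn from the pose commanded when the call began, along the tool's axes at that moment; what a row does not reach only later rows make up. A row lasts 1/10 s, in which the tool goes at most 50 mm and 8.59 degrees, less where a joint would pass 70% of its speed; a pose out of reach is approached as far as the arm can. A call with a number of a shift or a turn outside -1 to 1 is refused whole. A call with a gripper value outside its range is refused whole. The fingers move at their own pace and stop on an object; FORCE is the grip in N (left out, the last holds). Time passes only in rows, so rows that repeat a pose let the fingers close. It gives the time, the measured TCP pose, the force, the opening and the grip force at its end, in the units of the state.
- ctrl.state(): the state, without advancing time (a new reading comes with each control period).
- ctrl.read_camera(name): name is "side" or "top" or "wrist"; returns a dict with "frame" (480x640x3 uint8, blue, green, red), "depth" (480x640 float32, mm along the optical axis (not along the pixel's ray), 0 where there is no reading), "intrinsics" (3x3 intrinsics, pixels), "eye" and "attitude" of the camera in the world; the wrist camera has in their place "T_tool_cam" (4x4, takes a point from camera to tool coordinates, whose origin is the TCP and whose axes are the flange's). Camera axes: x right, y down, z forward; pixel columns grow to the right and rows downward; lengths in mm; the calibration is good to about 2 mm. A picture is of the moment at which its call begins: read the wrist's pose just before it.
- ctrl.close_job(): hands the job in; it is judged then, once.
The state is a dict: "t": time; "joint_positions": joint angles; "dq": joint speeds; "joint_efforts": joint torques, N m; "position": TCP position; "eef_rot": TCP orientation; "contact_force": force on the tool from outside, world axes, zero at the start; "ft_torque": the same for the moment, N m; "width": finger opening in mm; "finger_force": force on a finger pad.
Only numpy, scipy, OpenCV 4.12 (cv2) and the standard library are available. Lean on these libraries where they do the work, as an engineer would, in place of code of your own. Each camera call takes 0.05 s, during which the arm holds its last target. There are 200 camera calls.

### The job

Lift the retaining bar off the full transport rack and lay it down flat near the middle of the pale acrylic board, grip upwards, and let go of it. Then move the three modelling tools to the empty bench rack, lying centred in its V supports, in reverse order: the one that was leftmost goes to the rightmost place, the middle one to the middle, the rightmost to the leftmost. Finally take the bar from the board and lay it, centred, in both brackets of the bench rack, grip upwards, to hold the tools there.

Things in the scene. Friction and masses are not known exactly. Their poses are not given: they have to be found in the camera images.
- loop_tool: Loose modelling tool, 50 g: round wooden handle, 14 mm diameter, from x = -85 to +80 mm along its own x axis; at the +x end a ring of 4 mm steel wire, 34 mm across, hollow, up to x = 117 mm. Origin on the handle's axis, near its centre of mass. Starts level in the transport rack, head away from the robot, axis 50 mm above table, within 8 mm in x of its cradle's middle.
- blade_tool: Loose modelling tool, 50 g: round wooden handle, 14 mm diameter, from x = -85 to +80 mm along its own x axis; at the +x end a flat square steel blade 30 mm wide, 28 long, 3 thick, up to x = 115 mm. Origin on the handle's axis, near its centre of mass. Starts level in the transport rack, head away from the robot, axis 50 mm above table, within 8 mm in x of its cradle's middle.
- ball_tool: Loose modelling tool, 50 g: round wooden handle, 14 mm diameter, from x = -85 to +80 mm along its own x axis; at the +x end a steel ball, 18 mm across, on a thin stem, up to x = 115 mm. Origin on the handle's axis, near its centre of mass. Starts level in the transport rack, head away from the robot, axis 50 mm above table, within 8 mm in x of its cradle's middle.
- cradle_loop: Fixed grey cradle on the transport rack in which the loop tool starts, so it marks that tool's starting place (left, middle or right: varies; the three look alike). Vs at x = +-50 mm, 12 mm thick, bottom 36, top 62 mm above table, mouth 30 mm; a tool in them has its axis at 50 mm. Origin: its middle at table level, x along the tool.
- cradle_blade: Fixed grey cradle on the transport rack in which the blade tool starts, so it marks that tool's starting place (left, middle or right: varies; the three look alike). Vs at x = +-50 mm, 12 mm thick, bottom 36, top 62 mm above table, mouth 30 mm; a tool in them has its axis at 50 mm. Origin: its middle at table level, x along the tool.
- cradle_ball: Fixed grey cradle on the transport rack in which the ball tool starts, so it marks that tool's starting place (left, middle or right: varies; the three look alike). Vs at x = +-50 mm, 12 mm thick, bottom 36, top 62 mm above table, mouth 30 mm; a tool in them has its axis at 50 mm. Origin: its middle at table level, x along the tool.
- transport_rack: The full rack, fixed: grey base plate 130 mm (x) by 204 (y), 8 thick; cradles stand at y = +46, 0, -46 mm, x = 0. Aluminium brackets, alike those of the bench rack. Origin: plate centre at table level, z up, x away from the robot along the tools, y along the row to the robot's left (within 0.18 rad of world axes).
- bench_rack: The empty rack, fixed: dark wooden plate, same size; places at y = +46, 0, -46 mm (left, middle, right), each two Vs at x = +-50 mm, 12 mm thick, bottom 36, top 62 mm above table, mouth 30 mm; a tool in them has its axis at 50 mm. Brackets for the bar at y = +-90 mm, x = 0: seat 62 mm above table, 25 mm wide in x, flaring to 55 mm at 88 mm height, 12 mm thick in y. Origin, axes: as transport rack.
- bar: Loose retaining bar, 150 g: aluminium strip 216 mm long (its y), 20 wide (x), 10 thick; in the middle a dark wooden grip, 16 mm (x) by 44 (y), its top 44 mm above the strip's underside. Origin: centre of underside, z up. Starts in the transport rack's brackets, underside 62 mm above table, 5 mm over the tools; held by gravity only.
- board: Fixed pale acrylic board flat on the table, 250 mm (its x) by 110 mm (y), 10 mm thick. Origin: centre of its underside at table level; z up.

How it is judged (in metres and radians):
On the way, in this order (a step that is already met when the one before it is completed fails the run):
1. the bar lies flat on the pale board, its middle within 45 mm of the board's middle, grip upwards, released and at rest (horizontal distance between bar and board below 0.045 m and z of bar in the frame of board between 0.007 and 0.014 m and linear speed of bar below 0.03 m/s and contact force between the fingers and bar below 0.2 N and angle between bar's own z axis and vertical below 0.08 rad), for 0.2 s.
2. the three tools lie released in the bench rack in reverse order (((y of cradle_loop in the frame of transport_rack between -0.058 and -0.034 m and y of loop_tool in the frame of bench_rack between 0.038 and 0.054 m) or (y of cradle_loop in the frame of transport_rack between -0.012 and 0.012 m and y of loop_tool in the frame of bench_rack between -0.008 and 0.008 m) or (y of cradle_loop in the frame of transport_rack between 0.034 and 0.058 m and y of loop_tool in the frame of bench_rack between -0.054 and -0.038 m)) and x of loop_tool in the frame of bench_rack between -0.02 and 0.02 m and z of loop_tool in the frame of bench_rack between 0.045 and 0.055 m and angle between the x axis of each of loop_tool, blade_tool, ball_tool and the x axis of bench_rack, either way round below 0.08 rad and linear speed of each of loop_tool, blade_tool, ball_tool below 0.03 m/s and contact force between the fingers and loop_tool below 0.2 N and ((y of cradle_blade in the frame of transport_rack between -0.058 and -0.034 m and y of blade_tool in the frame of bench_rack between 0.038 and 0.054 m) or (y of cradle_blade in the frame of transport_rack between -0.012 and 0.012 m and y of blade_tool in the frame of bench_rack between -0.008 and 0.008 m) or (y of cradle_blade in the frame of transport_rack between 0.034 and 0.058 m and y of blade_tool in the frame of bench_rack between -0.054 and -0.038 m)) and x of blade_tool in the frame of bench_rack between -0.02 and 0.02 m and z of blade_tool in the frame of bench_rack between 0.045 and 0.055 m and contact force between the fingers and blade_tool below 0.2 N and ((y of cradle_ball in the frame of transport_rack between -0.058 and -0.034 m and y of ball_tool in the frame of bench_rack between 0.038 and 0.054 m) or (y of cradle_ball in the frame of transport_rack between -0.012 and 0.012 m and y of ball_tool in the frame of bench_rack between -0.008 and 0.008 m) or (y of cradle_ball in the frame of transport_rack between 0.034 and 0.058 m and y of ball_tool in the frame of bench_rack between -0.054 and -0.038 m)) and x of ball_tool in the frame of bench_rack between -0.02 and 0.02 m and z of ball_tool in the frame of bench_rack between 0.045 and 0.055 m and contact force between the fingers and ball_tool below 0.2 N), for 0.2 s.
At the end, for the whole second after the job is handed in: Tools in the bench rack's Vs in mirrored order: 8 mm across, 20 mm along, axis 45-55 mm up, 0.08 rad. Bar in both its brackets, grip up: underside 58-66 mm up, within 10 mm across and 18 mm lengthwise of the rack's centre, 0.08 rad. All released, at rest (all of step 2 and x of bar in the frame of bench_rack between -0.01 and 0.01 m and y of bar in the frame of bench_rack between -0.018 and 0.018 m and z of bar in the frame of bench_rack between 0.058 and 0.066 m and angle between the y axis of bar and the y axis of bench_rack, either way round below 0.08 rad and linear speed of bar below 0.03 m/s and contact force between the fingers and bar below 0.2 N and angle between bar's own z axis and vertical below 0.08 rad); the robot touches nothing.
It also fails if it takes over 120 s, if anything falls off the work surface, if the arm or the gripper's body presses on something with over 40 N, if the wrist force passes 120 N, or if a joint passes its speed limit or range.

## Working session

There is one attempt and no reset: what is moved stays moved. The work goes in short steps, Python scripts to look and compute and a shell command to move; the robot and the scene stay as the last step left them, time stands still between calls to the robot, and variables do not carry over. Pictures are saved under pics/ and viewed, at most 14 in all, crops included, and the job is handed in when it is done.

```bash
ls; mkdir -p pics; python3 - <<'E'
from workcell import ctrl
import cv2,numpy as np
print(ctrl.state(), ctrl.tip_extent)
for n in ["top","side"]:
    c=ctrl.read_camera(n); cv2.imwrite(f"pics/{n}0.png",c["frame"]); np.savez(f"{n}0.npz",**c)
    print(n,c["intrinsics"],c["eye"],c["attitude"])
E
```

```text
pics
{'t': 0.0, 'joint_positions': array([ 1.19929032e+00,  3.09020202e-01,  1.63521128e+00,  2.86617477e-05,
        1.19970483e+00, -6.97446457e-02]), 'dq': array([-9.40406838e-04,  2.28481408e-03, -7.22610734e-04,  4.74173554e-04,
       -1.63587267e-03, -3.46816025e-06]), 'joint_efforts': array([-3.84063633e-04, -4.15245759e+01, -2.76667660e+01, -2.14044899e-04,
        1.01736040e-02, -1.55094551e-07]), 'position': array([185.5039464 , 595.99419047, 244.02580767]), 'eef_rot': array([-3.13925656e+00, -1.89946117e-04,  2.83982064e+00]), 'contact_force': array([0.49284595, 0.90911841, 0.38895818]), 'ft_torque': array([ 0.01719705,  0.00482956, -0.02640805]), 'finger_force': 0.0, 'width': 85.39185248663104} 14.0
top [[580.57933443   0.         311.84080479]
 [  0.         580.57933443 235.91387327]
 [  0.           0.           1.        ]] [ 374.93878019  -13.45285706 1115.64303107] [-3.02180861  0.02783747 -1.56120595]
side [[465.97730146   0.         320.21563101]
 [  0.         465.97730146 244.3349507 ]
 [  0.           0.           1.        ]] [172.15186724 506.35274454 415.1060192 ] [-2.07709382  0.02597303 -2.56555304]
```

View pics/top0.png

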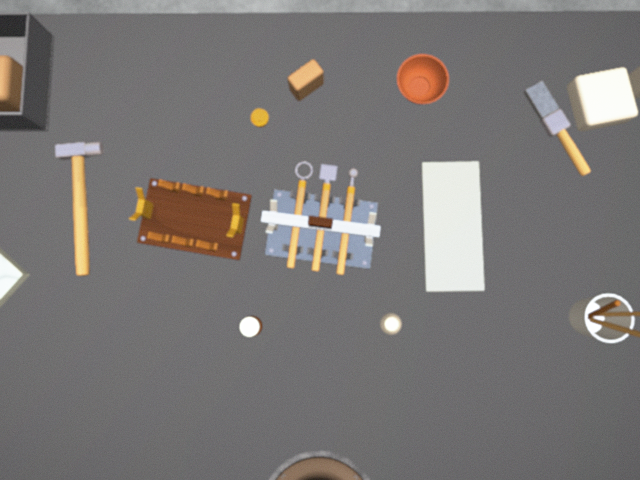

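View pics/side0.png

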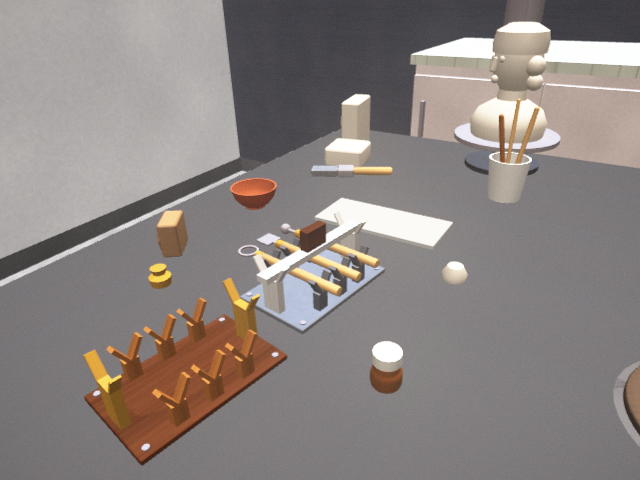

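The top view is oriented with +x up and +y left. Bench rack is around (195,218). The transport rack is around (320,228), with loop left, blade middle and ball right, and the bar across it. The board is around (453,226). The side view agrees.

```bash
cat > h.py <<'E'
import numpy as np,cv2
from scipy.spatial.transform import Rotation as R
def pose(c,st=None):
    if "eye" in c: return R.from_euler('xyz',c["attitude"]).as_matrix(),np.array(c["eye"])
    T=np.array(c["T_tool_cam"]);Rt=R.from_euler('xyz',st["eef_rot"]).as_matrix()
    return Rt@T[:3,:3],Rt@T[:3,3]+st["position"]
def cast(c,uv,z,st=None):
    Rm,e=pose(c,st);uv=np.atleast_2d(uv).astype(float)
    d=np.c_[uv,np.ones(len(uv))]@np.linalg.inv(c["intrinsics"]).T@Rm.T
    return (e+d*((z-e[2])/d[:,2])[:,None])[:,:2]
def cloud(c,st=None):
    Rm,e=pose(c,st);v,u=np.mgrid[:480,:640]
    p=np.stack([u,v,np.ones_like(u)],-1)@np.linalg.inv(c["intrinsics"]).T*c["depth"][...,None]
    return p@Rm.T+e
def rect(p):
    (c,s,a)=cv2.minAreaRect(p.astype(np.float32)); s=list(s)
    a=np.radians(a)
    if s[0]<s[1]: a+=np.pi/2; s=s[::-1]
    # a: long-axis direction -> angle relative to +y
    a=(a-np.pi/2+np.pi/2)%np.pi-np.pi/2
    return np.round(c,1),np.round(s,1),round(a,3)
def big(m):
    n,l,s,_=cv2.connectedComponentsWithStats(m.astype(np.uint8)); k=1+np.argmax(s[1:,4]); v,u=np.nonzero(l==k); return np.c_[u,v]
def to_tool(st,dx,yaw_turn=0):
    Rt=R.from_euler('xyz',st["eef_rot"]).as_matrix(); return Rt.T@np.asarray(dx)/200
E
python3 - <<'E'
from h import *
c=dict(np.load("top0.npz")); P=cloud(c); f=c["frame"].astype(int); hsv=cv2.cvtColor(c["frame"],cv2.COLOR_BGR2HSV)
print("table z",np.median(P[380:440,100:250,2]),"board z",np.median(P[190:260,440:465,2]))
def box(m,u0,u1,v0,v1):
    o=np.zeros_like(m);o[v0:v1,u0:u1]=m[v0:v1,u0:u1];return o
def show(n,m,z):
    p=big(m); print(n,len(p),rect(cast(c,p,z)))
for u,v in [(160,210),(275,255),(310,255),(300,216),(320,223),(297,250),(145,205)]: print((u,v),f[v,u],hsv[v,u],P[v,u].round(0))
S=hsv[...,1];H=hsv[...,0];V=hsv[...,2]
show("board",box((V>180),400,500,150,300),10)
show("bar",box((V>190)&(S<60),255,390,200,245),72)
show("bench",box((S>90)&(V<140)&((H<15)|(H>170)),130,260,170,265),8)
show("transp",box((H>95)&(H<130)&(S>40),255,390,180,275),8)
for n,u0,u1 in [("loop",285,307),("blade",310,331),("ball",335,356)]:
    m=box((H<25)&(H>9)&(S>90)&(V>130),u0,u1,175,278); v,u=np.nonzero(m); q=np.c_[u,v]
    print(n,len(q),rect(cast(c,q,50)))
m=box((S<60)&(V>120),135,260,170,265)
n,l,s,ce=cv2.connectedComponentsWithStats(m.astype(np.uint8));print(ce[1:].round(1),s[1:,4]);print(cast(c,ce[1:],9).round(1))
E
```

```text
table z -0.3513039277806911 board z 9.33731077698394
(160, 210) [ 40  74 123] [ 12 172 123] [557. 314.  10.]
(275, 255) [173 156 148] [110  37 173] [471.  89.   7.]
(310, 255) [168 146 136] [111  49 168] [471.  22.  10.]
(300, 216) [244 243 241] [100   3 244] [537.  39.  72.]
(320, 223) [ 41  66 116] [ 10 165 116] [519.   2. 109.]
(297, 250) [ 88 106 122] [ 16  71 122] [477.  45.  50.]
(145, 205) [ 37 107 143] [ 20 189 143] [560. 332.  49.]
board 7496 (array([ 530. , -249.8]), array([249.8, 110. ]), np.float64(-1.553))
bar 767 (array([509.1, -58.1]), array([97.6, 60.2]), np.float64(0.239))
bench 5140 (array([541. , 247.9]), array([203.2, 129.1]), np.float64(-0.162))
transp 552 (array([479.8, -72.7]), array([58.3, 43.7]), np.float64(1.445))
loop 550 (array([526.7,  46.7]), array([165.4,  15. ]), np.float64(1.447))
blade 564 (array([520.6,   1. ]), array([165.2,  15.6]), np.float64(1.447))
ball 556 (array([514.9, -44.6]), array([165.4,  14.9]), np.float64(1.445))
[[136.5 170.5]
 [141.5 170. ]
 [145.  170. ]
 [147.  171. ]
 [149.  171. ]
 [156.4 172. ]
 [161.5 171. ]
 [166.5 170.5]
 [17
[... 9917 characters left out ...]
.  260.9]
 [461.7 254.5]
 [461.8 244.8]
 [461.8 241. ]
 [460.9 236.1]
 [464.  206.2]
 [462.5 140.7]
 [464.5 133. ]
 [459.  359.2]
 [459.1 349.4]
 [456.2 346.4]
 [459.2 330. ]
 [457.4 320.2]
 [458.4 307.7]
 [457.6 291.1]
 [457.7 275.6]
 [457.7 267.9]
 [457.8 264. ]
 [457.9 252.4]
 [458.1 227.3]
 [458.2 205.4]
 [460.2 200.3]
 [460.2 190.7]
 [459.3 184.9]
 [458.6 150.2]
 [460.6 136.8]
 [460.7 131. ]
 [455.2 357. ]
 [453.5 322. ]
 [452.6 318.1]
 [453.6 304.6]
 [455.6 298.8]
 [452.8 290. ]
 [453.9 265.8]
 [456.2 223.4]
 [456.3 209.9]
 [454.4 200.2]
 [454.7 163.6]
 [454.8 144.3]
 [451.3 356.9]
 [451.3 351. ]
 [451.4 343.3]
 [451.9 279.3]
 [452.  260.9]
 [452.6 186.6]
 [452.8 159.7]
 [453.  130.8]]
```

```bash
cat >> h.py <<'E'
def plan(start,wps):
    """start=(x,y,z,yaw) commanded; tool vertical. prints, per waypoint, shift/turn in tool units (one call each)"""
    x=np.array(start,float)
    for w in wps:
        w=np.array(w,float); Rt=R.from_euler('xyz',[np.pi,0,x[3]]).as_matrix()
        s=np.round(Rt.T@(w[:3]-x[:3])/200,3); t=np.round(-(w[3]-x[3])/(np.pi/2),3)
        n=max(np.linalg.norm(s)*4,abs(t)*90/8.59)
        print(w.round(1),"->",s,"turn",t,"min rows %.1f"%n)
        x=np.r_[x[:3]+Rt@s*200,x[3]-t*np.pi/2]
E
python3 - <<'E'
from h import *
c=dict(np.load("top0.npz")); P=cloud(c); hsv=cv2.cvtColor(c["frame"],cv2.COLOR_BGR2HSV)
z=P[...,2]; roi=np.zeros(z.shape,bool); roi[190:260,255:390]=1
print("strip",rect(P[roi&(z>69)&(z<80)&(hsv[...,1]<60)&(hsv[...,2]>190)][:,:2]), "grip",rect(P[roi&(z>100)&(z<115)][:,:2]))
m=roi&(hsv[...,1]>120)&(hsv[...,2]<135);q=big(m);print(len(q),rect(cast(c,q,106)))
plan((185.8,596.75,245.3,2.8416),[(290,412,245,2.38),(400,206,245,1.91),(519,0,200,1.447)])
E
```

```text
strip (array([524.6,   2.8]), array([215.4,  49.8]), np.float64(-0.137)) grip (array([523.9,   2.7]), array([44. , 16.7]), np.float64(-0.129))
171 (array([522.1,   1.8]), array([37.9, 15. ]), np.float64(-0.12))
[290.  412.  245.    2.4] -> [-0.771 -0.729  0.001] turn 0.294 min rows 4.2
[400.  206.  245.    1.9] -> [-1.108 -0.365  0.   ] turn 0.299 min rows 4.7
[519.    0.  200.    1.4] -> [-1.17   0.218  0.225] turn 0.295 min rows 4.8
```

```bash
python3 - <<'E'
from h import *
plan((185.8,596.75,245.3,2.8416),[(270,448,235,2.49),(354,299,225,2.14),(438,150,215,1.79),(523,2,180,1.445)])
E
```

```text
[270.  448.  235.    2.5] -> [-0.622 -0.586  0.051] turn 0.224 min rows 3.4
[354.  299.  225.    2.1] -> [-0.786 -0.338  0.05 ] turn 0.223 min rows 3.4
[438.  150.  215.    1.8] -> [-0.854 -0.047  0.05 ] turn 0.222 min rows 3.4
[523.    2.  180.    1.4] -> [-0.815  0.253  0.176] turn 0.22 min rows 3.5
```

```bash
python3 -m creep '[-0.311,-0.293,0.025,0,0,0.112,1, -0.467,-0.44,0.04,0,0,0.17,1, -0.622,-0.586,0.051,0,0,0.224,1, -0.622,-0.586,0.051,0,0,0.224,1]' 40
python3 -m creep '[-0.2,-0.085,0.012,0,0,0.056,1, -0.4,-0.17,0.025,0,0,0.112,1, -0.6,-0.255,0.037,0,0,0.167,1, -0.786,-0.338,0.05,0,0,0.223,1]'
python3 -m creep '[-0.213,-0.012,0.012,0,0,0.055,1, -0.427,-0.024,0.025,0,0,0.111,1, -0.64,-0.035,0.037,0,0,0.166,1, -0.854,-0.047,0.05,0,0,0.222,1]'
python3 -m creep '[-0.204,0.063,0.044,0,0,0.055,1, -0.407,0.126,0.088,0,0,0.11,1, -0.61,0.19,0.132,0,0,0.165,1, -0.815,0.253,0.176,0,0,0.22,1, -0.815,0.253,0.176,0,0,0.22,1]'
python3 -m creep '[0,0,0,0,0,0,1, 0,0,0,0,0,0,1]'
python3 - <<'E'
from workcell import ctrl
from h import *
st=ctrl.state(); c=ctrl.read_camera("wrist"); cv2.imwrite("pics/w1.png",c["frame"])
print(st["t"],st["position"],st["eef_rot"],st["joint_positions"].round(3))
P=cloud(c,st);z=P[...,2]; print(np.isfinite(z).mean(), (c["depth"]>0).mean())
for a,b in[(67,78),(98,112)]:
    m=(z>a)&(z<b)&(c["depth"]>0)&(abs(P[...,0]-523)<60)&(abs(P[...,1])<115); print(m.sum(), rect(P[m][:,:2]) if m.sum()>20 else "", np.median(z[m]))
E
```

```text
t: 0.5
position: [270.4, 443.9, 233.8]
eef_rot: [-3.138, 0.001, 2.485]
contact_force: [-0.3, -0.0, -0.0]
width: 85.4
finger_force: 0.0
t: 0.9
position: [353.8, 296.8, 224.7]
eef_rot: [-3.141, 0.0, 2.134]
contact_force: [0.8, 1.3, -0.2]
width: 85.6
finger_force: 0.0
t: 1.3
position: [437.5, 147.8, 214.8]
eef_rot: [-3.141, -0.0, 1.785]
contact_force: [1.2, -0.1, 0.1]
width: 85.4
finger_force: 0.0
t: 1.8
position: [523.3, -2.8, 178.7]
eef_rot: [-3.142, 0.002, 1.438]
contact_force: [-0.1, 0.9, -0.9]
width: 85.3
finger_force: 0.0
t: 2.0
position: [521.0, 2.1, 179.6]
eef_rot: [-3.14, -0.0, 1.444]
contact_force: [-0.8, -0.2, 0.3]
width: 85.3
finger_force: 0.0
2.0 [521.04969105   2.06702645 179.57510851] [-3.14020828e+00 -4.26205760e-04  1.44420684e+00] [-8.000e-02  1.860e-01  1.932e+00  1.000e-03  1.025e+00  4.600e-02]
1.0 0.9957942708333334
9245 (array([524.1,   1.9]), array([216.2,  48.9]), np.float64(-0.116)) 72.1764943878392
2260 (array([525.1,   2.4]), array([43.8, 15.9]), np.float64(-0.131)) 105.98155763057369
```

View pics/w1.png

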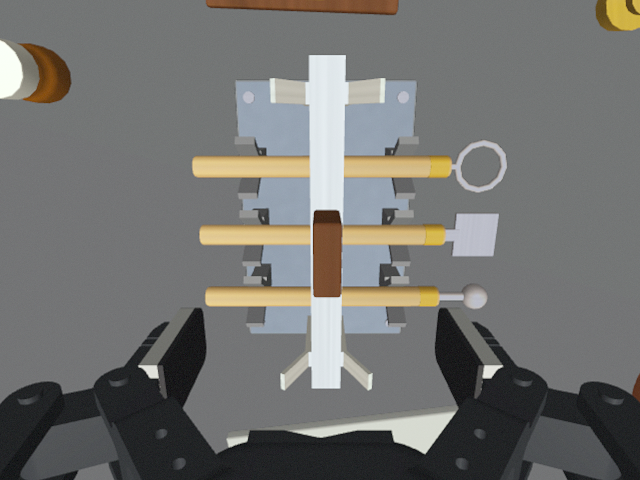

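The wrist view shows the bar's grip at about (327,253), squarely below the gripper. The tools, from left to right, are loop, blade, ball. Descending to grip it.

```bash
python3 -m creep '[0,0.01,0.15,0,0,0,1, 0,0.01,0.3,0,0,0,1, 0,0.01,0.4,0,0,0,1, 0,0.01,0.435,0,0,0,1, 0,0.01,0.435,0,0,0,1]' 60
python3 -m creep '[0,0,0,0,0,0,-1, 0,0,0,0,0,0,-1, 0,0,0,0,0,0,-1, 0,0,0,0,0,0,-1, 0,0,0,0,0,0,-1]' 60
python3 -m creep '[0,0,0,0,0,0,-1, 0,0,0,0,0,0,-1, 0,0,0,0,0,0,-1]' 60
```

```text
t: 2.55
position: [522.8, 2.1, 92.2]
eef_rot: [-3.139, 0.0, 1.445]
contact_force: [-0.5, -0.6, 0.2]
width: 85.0
finger_force: 0.0
t: 3.05
position: [524.5, 0.9, 93.6]
eef_rot: [3.14, -0.0, 1.443]
contact_force: [2.2, -0.9, -0.7]
width: 14.9
finger_force: 58.5
t: 3.35
position: [524.6, 0.9, 93.6]
eef_rot: [3.14, -0.0, 1.443]
contact_force: [-0.4, 0.2, 5.9]
width: 14.9
finger_force: 59.5
```

```bash
python3 -m creep '[0,0,-0.1,0,0,0,-1, 0,0,-0.2,0,0,0,-1, 0,0,-0.3,0,0,0,-1, 0,0,-0.4,0,0,0,-1, 0,0,-0.4,0,0,0,-1]' 60
python3 - <<'E'
from h import *
plan((525,2,173,1.445),[(528,-124,173,1.445),(530,-249,143,1.445),(530,-249,41.5,1.445)])
E
```

```text
t: 3.85
position: [525.5, 0.9, 174.7]
eef_rot: [3.137, -0.0, 1.443]
contact_force: [0.8, 0.1, -2.4]
width: 14.9
finger_force: 59.0
[ 528.  -124.   173.     1.4] -> [-0.623  0.094  0.   ] turn -0.0 min rows 2.5
[ 530.  -249.   143.     1.4] -> [-0.619  0.088  0.15 ] turn -0.0 min rows 2.6
[ 530.  -249.    41.5    1.4] -> [0.    0.    0.507] turn -0.0 min rows 2.0
```

```bash
python3 -m creep '[-0.1,0.015,0,0,0,0,-1, -0.25,0.038,0,0,0,0,-1, -0.4,0.06,0,0,0,0,-1, -0.55,0.083,0,0,0,0,-1, -0.623,0.094,0,0,0,0,-1]' 60
python3 -m creep '[-0.15,0.022,0.03,0,0,0,-1, -0.3,0.044,0.07,0,0,0,-1, -0.45,0.066,0.11,0,0,0,-1, -0.58,0.083,0.14,0,0,0,-1, -0.619,0.088,0.15,0,0,0,-1]' 
python3 -m creep '[0,0,0.1,0,0,0,-1, 0,0,0.25,0,0,0,-1, 0,0,0.38,0,0,0,-1, 0,0,0.45,0,0,0,-1, 0,0,0.48,0,0,0,-1]'
python3 -m creep '[0,0,0.01,0,0,0,-1, 0,0,0.02,0,0,0,-1, 0,0,0.026,0,0,0,-1, 0,0,0.026,0,0,0,-1, 0,0,0.026,0,0,0,-1]'
```

```text
t: 4.35
position: [525.5, -126.7, 170.9]
eef_rot: [-3.139, 0.0, 1.442]
contact_force: [0.3, -0.1, -1.8]
width: 14.9
finger_force: 59.0
t: 4.85
position: [527.3, -251.4, 140.7]
eef_rot: [-3.139, -0.001, 1.441]
contact_force: [-1.0, 1.8, -2.7]
width: 14.7
finger_force: 58.9
t: 5.35
position: [526.9, -248.3, 44.6]
eef_rot: [-3.137, -0.002, 1.444]
contact_force: [0.2, 0.6, -1.3]
width: 15.1
finger_force: 58.8
t: 5.85
position: [528.9, -250.3, 42.5]
eef_rot: [3.14, 0.001, 1.443]
contact_force: [0.7, -1.0, -2.1]
width: 14.6
finger_force: 58.8
```

```bash
python3 -m creep '[0,0,0.006,0,0,0,-1, 0,0,0.006,0,0,0,-1, 0,0,0.006,0,0,0,-0.3, 0,0,0.006,0,0,0,0.2, 0,0,0.006,0,0,0,0.2]' 60
python3 -m creep '[0,0,0,0,0,0,0.2, 0,0,-0.1,0,0,0,0.2, 0,0,-0.25,0,0,0,0.2, 0,0,-0.4,0,0,0,0.2, 0,0,-0.5,0,0,0,0.2]'
python3 - <<'E'
from h import *
from workcell import ctrl
c=ctrl.read_camera("top"); cv2.imwrite("pics/t2.png",c["frame"]); hsv=cv2.cvtColor(c["frame"],cv2.COLOR_BGR2HSV)
P=cloud(c);z=P[...,2];m=(z>30)&(z<62)&(P[...,1]<-130)&(P[...,1]>-380)&(abs(P[...,0]-530)<60); print("grip?",rect(P[m][:,:2]) if m.sum()>10 else 0)
H,S,V=cv2.split(hsv)
for n,u0,u1 in [("loop",285,307),("blade",310,331),("ball",335,356)]:
    m=np.zeros(H.shape,bool);m[175:278,u0:u1]=((H<25)&(H>9)&(S>90)&(V>130))[175:278,u0:u1]; v,u=np.nonzero(m); print(n,len(u),rect(cast(c,np.c_[u,v],50)))
st=ctrl.state();print(st["t"],st["position"],st["width"])
plan((530,-249,140,1.445),[(527,-150,140,1.97),(527,-50,140,2.5),(529,47,120,3.018),(529,47,45,3.018)])
E
```

```text
t: 6.35
position: [528.4, -250.0, 40.4]
eef_rot: [3.141, 0.0, 1.443]
contact_force: [-0.1, 0.4, 0.1]
width: 51.2
finger_force: 0.0
t: 6.85
position: [529.3, -250.5, 142.6]
eef_rot: [3.139, 0.001, 1.443]
contact_force: [-0.1, -0.7, -0.3]
width: 51.4
finger_force: 0.0
grip? (array([ 529.7, -237.2]), array([22.9, 16.2]), np.float64(-0.138))
loop 640 (array([526.6,  46.6]), array([165.4,  15.5]), np.float64(1.445))
blade 645 (array([520.8,   1. ]), array([164.4,  15.6]), np.float64(1.447))
ball 648 (array([514.7, -44.6]), array([165.6,  15.1]), np.float64(1.444))
6.9 [ 531.22635001 -251.51301906  145.81772185] 51.1815685789141
[ 527. -150.  140.    2.] -> [ 0.489 -0.077 -0.   ] turn -0.334 min rows 3.5
[527.  -50.  140.    2.5] -> [0.461 0.194 0.   ] turn -0.338 min rows 3.5
[529.  47. 120.   3.] -> [0.282 0.395 0.1  ] turn -0.329 min rows 3.4
[529.  47.  45.   3.] -> [-0.    -0.     0.375] turn -0.0 min rows 1.5
```

View pics/t2.png

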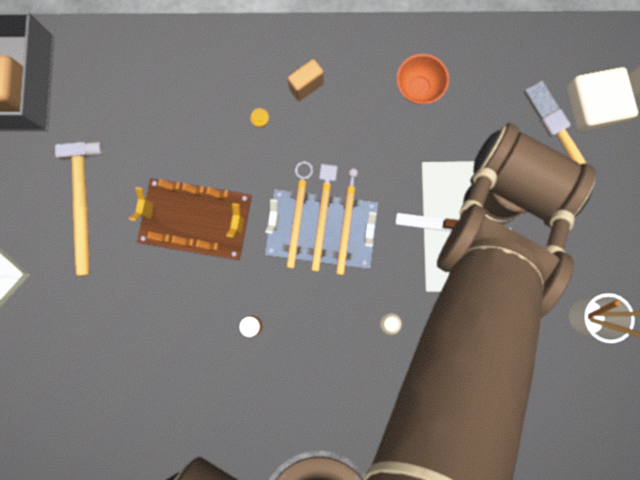

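The bar is released on the board, with its left half visible at (398–460,220). The tools are undisturbed. Next is the loop tool.

```bash
python3 -m creep '[0.122,-0.02,0,0,0,-0.083,-0.3, 0.245,-0.039,0,0,0,-0.167,-0.3, 0.367,-0.058,0,0,0,-0.25,-0.3, 0.489,-0.077,0,0,0,-0.334,-0.3]' 40
python3 -m creep '[0.115,0.048,0,0,0,-0.085,-0.3, 0.23,0.097,0,0,0,-0.169,-0.3, 0.346,0.145,0,0,0,-0.254,-0.3, 0.461,0.194,0,0,0,-0.338,-0.3]'
python3 -m creep '[0.07,0.1,0.025,0,0,-0.082,-0.3, 0.141,0.2,0.05,0,0,-0.165,-0.3, 0.211,0.3,0.075,0,0,-0.247,-0.3, 0.282,0.395,0.1,0,0,-0.329,-0.3, 0.282,0.395,0.1,0,0,-0.329,-0.3]'
python3 -m creep '[0,0,0,0,0,0,-0.3, 0,0,0,0,0,0,-0.3, 0,0,0,0,0,0,-0.3]'
python3 - <<'E'
from h import *
from workcell import ctrl
st=ctrl.state();c=ctrl.read_camera("wrist");cv2.imwrite("pics/w2.png",c["frame"])
print([ (ctrl.state()["position"].round(1),ctrl.state()["eef_rot"].round(3)) for _ in range(2)],st["width"])
P=cloud(c,st);z=P[...,2];H,S,V=cv2.split(cv2.cvtColor(c["frame"],cv2.COLOR_BGR2HSV))
for n,y in [("loop",46),("blade",1),("ball",-45)]:
    m=(z>50)&(z<62)&(S>70)&(V>110)&(H<30)&(abs(P[...,1]-y+(P[...,0]-523)*.124)<17)&(c["depth"]>0)
    if m.sum()>50: print(n,m.sum(),rect(P[m][:,:2]),z[m].max())
E
```

```text
t: 7.3
position: [525.0, -150.0, 139.6]
eef_rot: [-3.141, -0.001, 1.973]
contact_force: [0.3, -0.0, -0.4]
width: 29.9
finger_force: 0.0
t: 7.7
position: [525.1, -49.9, 139.6]
eef_rot: [-3.141, -0.001, 2.504]
contact_force: [1.2, -0.1, -0.6]
width: 29.6
finger_force: 0.0
t: 8.2
position: [526.6, 48.3, 118.9]
eef_rot: [3.141, -0.003, 3.02]
contact_force: [-0.4, 0.0, -0.3]
width: 30.1
finger_force: 0.0
t: 8.5
position: [528.1, 45.1, 120.6]
eef_rot: [-3.141, 0.0, 3.014]
contact_force: [-0.0, -0.6, -0.4]
width: 30.2
finger_force: 0.0
[(array([528.1,  45.2, 120.7]), array([-3.141e+00,  1.000e-03,  3.014e+00])), (array([528.1,  45.2, 120.7]), array([-3.141e+00,  1.000e-03,  3.014e+00]))] 30.16547732054769
loop 7599 (array([529.4,  46.4]), array([168.6,  14. ]), np.float64(1.444)) 59.39486654803943
blade 5811 (array([504.4,   3.6]), array([128.9,  14.4]), np.float64(1.453)) 59.733841250283376
ball 7142 (array([503.7, -43.1]), array([139.6,  15.8]), np.float64(1.443)) 59.35507344490932
```

View pics/w2.png

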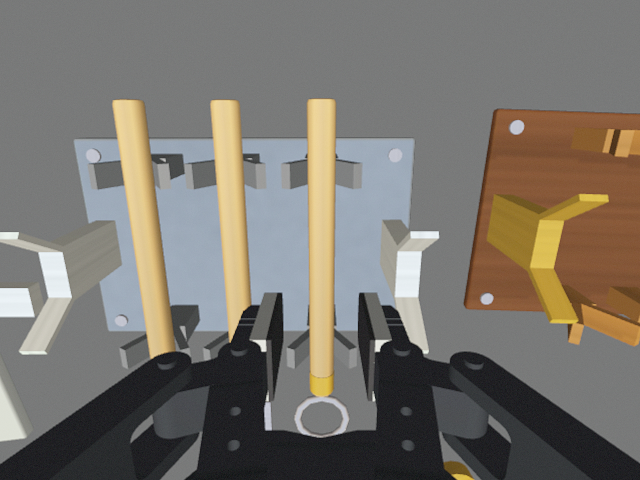

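The loop tool's handle, near (322,300), is centred between the fingers. Descend, grip, lift.

```bash
python3 -m creep '[0,0,0.15,0,0,0,-0.3, 0,0,0.3,0,0,0,-0.3, 0,0,0.375,0,0,0,-0.3, 0,0,0.375,0,0,0,-0.3, 0,0,0.375,0,0,0,-0.3]' 40
python3 -m creep '[0,0,0,0,0,0,-1, 0,0,0,0,0,0,-1, 0,0,0,0,0,0,-1, 0,0,0,0,0,0,-1, 0,0,0,0,0,0,-1]' 40
python3 -m creep '[0,0,-0.07,0,0,0,-1, 0,0,-0.2,0,0,0,-1, 0,0,-0.35,0,0,0,-1, 0,0,-0.425,0,0,0,-1, 0,0,-0.425,0,0,0,-1]'
python3 - <<'E'
from h import *
plan((529,47,130,3.018),[(531,125,130,2.999),(533.6,202.5,130,2.98),(533.6,202.5,45,2.98)])
E
```

```text
t: 9.05
position: [528.3, 45.8, 45.8]
eef_rot: [-3.142, 0.0, 3.015]
contact_force: [-0.3, 0.2, 0.8]
width: 29.9
finger_force: 0.0
t: 9.55
position: [529.4, 45.6, 47.0]
eef_rot: [-3.141, 0.003, 3.016]
contact_force: [-0.6, -2.6, 5.4]
width: 12.3
finger_force: 39.4
t: 10.05
position: [530.1, 46.6, 133.8]
eef_rot: [3.14, 0.006, 3.016]
contact_force: [0.2, -0.6, -0.3]
width: 12.3
finger_force: 39.1
[531. 125. 130.   3.] -> [0.038 0.388 0.   ] turn 0.012 min rows 1.6
[533.6 202.5 130.    3. ] -> [0.042 0.386 0.   ] turn 0.012 min rows 1.6
[533.6 202.5  45.    3. ] -> [ 0.    -0.     0.425] turn 0.0 min rows 1.7
```

```bash
python3 -m creep '[0.02,0.15,0,0,0,0.005,-1, 0.04,0.35,0,0,0,0.012,-1, 0.06,0.56,0,0,0,0.018,-1, 0.078,0.74,0,0,0,0.024,-1, 0.08,0.774,0,0,0,0.024,-1]' 40
python3 -m creep '[0,0,0,0,0,0,-1, 0,0,0,0,0,0,-1, 0,0,0,0,0,0,-1]'
python3 - <<'E'
from h import *
from workcell import ctrl
st=ctrl.state();c=ctrl.read_camera("wrist");cv2.imwrite("pics/w3.png",c["frame"]);print(st["position"],st["eef_rot"])
np.savez("w3.npz",**c,**{"position":st["position"],"eef_rot":st["eef_rot"]})
E
```

```text
t: 10.55
position: [530.3, 205.2, 129.5]
eef_rot: [3.14, -0.002, 2.981]
contact_force: [1.0, 0.2, -1.3]
width: 12.2
finger_force: 39.2
t: 10.85
position: [531.0, 200.3, 129.9]
eef_rot: [-3.141, -0.001, 2.977]
contact_force: [-0.8, 0.6, 0.1]
width: 12.4
finger_force: 39.2
[530.96038692 200.30608555 129.92137598] [-3.14067441e+00 -1.20245089e-03  2.97676326e+00]
```

View pics/w3.png

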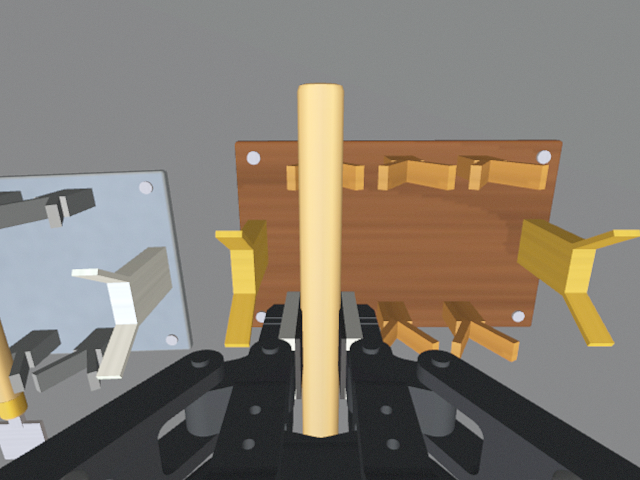

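The near V's mouth (columns 288–363, centre about 326) is roughly 2 mm right of the tool's axis (321). I'll correct by 2 mm and lower.

```bash
python3 -m creep '[-0.01,0.01,0.1,0,0,0,-1, -0.01,0.01,0.22,0,0,0,-1, -0.01,0.01,0.32,0,0,0,-1, -0.01,0.01,0.39,0,0,0,-1, -0.01,0.01,0.42,0,0,0,-1]' 40
python3 -m creep '[0,0,0.002,0,0,0,-1, 0,0,0.002,0,0,0,-1, 0,0,0.002,0,0,0,-0.6, 0,0,0.002,0,0,0,-0.3, 0,0,0.002,0,0,0,-0.3]'
python3 -m creep '[0,0,0,0,0,0,-0.3, 0,0,-0.1,0,0,0,-0.3, 0,0,-0.25,0,0,0,-0.3, 0,0,-0.4,0,0,0,-0.3, 0,0,-0.425,0,0,0,-0.3]'
cat >> h.py <<'E'
def tools(c,P,boxes):
    H,S,V=cv2.split(cv2.cvtColor(c["frame"],cv2.COLOR_BGR2HSV)); z=P[...,2]
    return H,S,V,z
def inrack(p,ctr=(541,247.9),yaw=-.162):
    d=np.atleast_2d(p)-ctr; cs,sn=np.cos(yaw),np.sin(yaw); return np.c_[d@[cs,sn],d@[-sn,cs]].round(1)
E
python3 - <<'E'
from h import *
from workcell import ctrl
st=ctrl.state();c=ctrl.read_camera("wrist");cv2.imwrite("pics/w4.png",c["frame"])
print(st["position"],st["eef_rot"],st["width"])
P=cloud(c,st);z=P[...,2]; q=inrack(P[...,:2].reshape(-1,2)).reshape(480,640,2)
m=(z>52)&(z<60)&(abs(q[...,1]+46)<20)&(q[...,0]>-95)&(q[...,0]<-58)&(c["depth"]>0)
print(m.sum(),np.median(z[m]),z[m].max(),np.c_[q[m]].mean(0),q[m].min(0),q[m].max(0))
plan((532.6,204.5,130,2.98),[(527,104,130,3),(523,2,130,3.018),(523,2,45,3.018)])
E
```

```text
t: 11.4
position: [532.9, 202.6, 46.5]
eef_rot: [-3.141, -0.003, 2.977]
contact_force: [-11.5, -3.4, 35.3]
width: 12.1
finger_force: 42.7
t: 11.9
position: [534.4, 203.3, 46.4]
eef_rot: [3.141, 0.001, 2.978]
contact_force: [-0.5, 0.4, 0.9]
width: 30.1
finger_force: 0.0
t: 12.4
position: [536.9, 204.3, 135.2]
eef_rot: [3.138, 0.007, 2.978]
contact_force: [1.2, 0.5, -0.2]
width: 30.1
finger_force: 0.0
[536.93080883 204.28279779 135.16633105] [3.13798737 0.00744137 2.97810963] 30.053712984770755
1424 56.1425488709429 58.872451391386505 [-71.76910112 -44.98679775] [-85.3 -51.7] [-58.1 -38.3]
[527. 104. 130.   3.] -> [-0.053 -0.5   -0.   ] turn -0.013 min rows 2.0
[523.   2. 130.   3.] -> [-0.052 -0.508 -0.   ] turn -0.011 min rows 2.0
[523.   2.  45.   3.] -> [-0.    -0.     0.425] turn -0.0 min rows 1.7
```

View pics/w4.png

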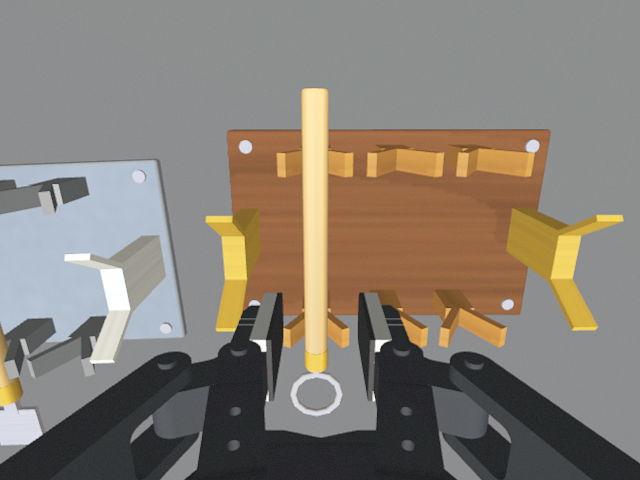

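The loop tool sits in the right place of the bench rack: rack y is about -45 mm and its rear end is at x -85. Next is the blade tool.

```bash
python3 -m creep '[-0.02,-0.2,0,0,0,-0.005,-0.3, -0.05,-0.43,0,0,0,-0.011,-0.3, -0.075,-0.66,0,0,0,-0.017,-0.3, -0.1,-0.89,0,0,0,-0.024,-0.3, -0.112,-1.0,0,0,0,-0.024,-0.3]' 40
python3 -m creep '[0,-0.01,0.1,0,0,0,-0.3, 0,-0.01,0.1,0,0,0,-0.3, 0,-0.01,0.1,0,0,0,-0.3]'
python3 - <<'E'
from h import *
from workcell import ctrl
st=ctrl.state();c=ctrl.read_camera("wrist");cv2.imwrite("pics/w5.png",c["frame"])
print(st["position"],st["eef_rot"],st["width"])
P=cloud(c,st);z=P[...,2];H,S,V=cv2.split(cv2.cvtColor(c["frame"],cv2.COLOR_BGR2HSV))
q=inrack(P[...,:2].reshape(-1,2),(523.1,.7),-.124).reshape(480,640,2)
m=(z>50)&(z<62)&(S>70)&(V>110)&(H<30)&(abs(q[...,1])<17)&(c["depth"]>0)
print(m.sum(),rect(P[m][:,:2]),"tcp in tool frame",inrack(st["position"][:2],(523.1,.7),-.124))
E
```

```text
t: 12.95
position: [521.6, -0.7, 129.5]
eef_rot: [-3.141, -0.003, 3.014]
contact_force: [0.1, 1.3, -0.0]
width: 29.7
finger_force: 0.0
t: 13.25
position: [521.6, 0.5, 109.6]
eef_rot: [3.142, -0.004, 3.016]
contact_force: [0.6, -0.3, 0.1]
width: 29.7
finger_force: 0.0
[521.59183311   0.54998333 109.63635853] [ 3.14157808 -0.00361929  3.01553519] 29.689296382645168
8333 (array([522.5,   1.1]), array([165.2,  13.8]), np.float64(1.445)) tcp in tool frame [[-1.5 -0.3]]
```

```bash
python3 -m creep '[-0.01,0,0.15,0,0,0,-0.3, -0.012,0,0.27,0,0,0,-0.3, -0.012,0,0.325,0,0,0,-0.3, -0.012,0,0.325,0,0,0,-0.3]' 40
python3 -m creep '[0,0,0,0,0,0,-1, 0,0,0,0,0,0,-1, 0,0,0,0,0,0,-1, 0,0,0,0,0,0,-1, 0,0,0,0,0,0,-1]' 40
python3 -m creep '[0,0,-0.07,0,0,0,-1, 0,0,-0.2,0,0,0,-1, 0,0,-0.35,0,0,0,-1, 0,0,-0.425,0,0,0,-1, 0,0,-0.425,0,0,0,-1]'
python3 - <<'E'
from h import *
plan((525,2,130,3.018),[(530,87,130,3),(536,168,130,2.98),(542,249,130,2.98)])
E
```

```text
t: 13.7
position: [524.0, 0.8, 44.7]
eef_rot: [-3.141, -0.004, 3.017]
contact_force: [-0.3, 0.9, 0.8]
width: 30.1
finger_force: 0.0
t: 14.2
position: [526.4, -0.2, 47.1]
eef_rot: [-3.141, 0.002, 3.016]
contact_force: [-1.3, -1.8, 4.3]
width: 12.6
finger_force: 39.4
t: 14.7
position: [527.9, 0.2, 134.6]
eef_rot: [3.141, 0.007, 3.016]
contact_force: [0.8, 0.0, 0.4]
width: 12.5
finger_force: 39.1
[530.  87. 130.   3.] -> [0.028 0.425 0.   ] turn 0.011 min rows 1.7
[536. 168. 130.   3.] -> [0.027 0.405 0.   ] turn 0.013 min rows 1.6
[542. 249. 130.   3.] -> [0.035 0.405 0.   ] turn 0.0 min rows 1.6
```

```bash
python3 -m creep '[0.01,0.1,0,0,0,0.003,-1, 0.025,0.3,0,0,0,0.008,-1, 0.04,0.5,0,0,0,0.014,-1, 0.053,0.7,0,0,0,0.02,-1, 0.055,0.83,0,0,0,0.024,-1]' 40
python3 -m creep '[0.01,0.2,0,0,0,0,-1, 0.025,0.37,0,0,0,0,-1, 0.033,0.405,0,0,0,0,-1, 0.033,0.405,0,0,0,0,-1, 0.033,0.405,0,0,0,0,-1]'
python3 - <<'E'
from workcell import ctrl
from h import *
st=ctrl.state();print(inrack(st["position"][:2]),st["position"],st["eef_rot"])
E
```

```text
t: 15.2
position: [534.1, 168.5, 130.0]
eef_rot: [3.141, -0.002, 2.979]
contact_force: [-0.2, -0.5, -0.2]
width: 12.4
finger_force: 39.2
t: 15.7
position: [541.1, 246.2, 130.1]
eef_rot: [-3.14, -0.002, 2.978]
contact_force: [-0.0, 0.8, -0.5]
width: 12.8
finger_force: 39.2
[[ 0.3 -1.7]] [541.06188011 246.20203225 130.1406842 ] [-3.14002832e+00 -1.85137418e-03  2.97818952e+00]
```

```bash
python3 -m creep '[0,0.006,0.1,0,0,0,-1, 0,0.006,0.22,0,0,0,-1, 0,0.006,0.32,0,0,0,-1, 0,0.006,0.37,0,0,0,-1, 0,0.006,0.395,0,0,0,-1]' 40
python3 -m creep '[0,0,0.007,0,0,0,-1, 0,0,0.014,0,0,0,-1, 0,0,0.018,0,0,0,-1, 0,0,0.018,0,0,0,-1]'
python3 -m creep '[0,0,0,0,0,0,-0.6, 0,0,0,0,0,0,-0.3, 0,0,0,0,0,0,-0.3, 0,0,0,0,0,0,-0.3]'
python3 -m creep '[0,0,-0.1,0,0,0,-0.3, 0,0,-0.25,0,0,0,-0.3, 0,0,-0.4,0,0,0,-0.3, 0,0,-0.413,0,0,0,-0.3]'
python3 - <<'E'
from h import *
from workcell import ctrl
st=ctrl.state();c=ctrl.read_camera("wrist");cv2.imwrite("pics/w6.png",c["frame"])
P=cloud(c,st);z=P[...,2]; q=inrack(P[...,:2].reshape(-1,2)).reshape(480,640,2)
for y in (-46,0):
  m=(z>52)&(z<61)&(abs(q[...,1]-y)<14)&(q[...,0]>-95)&(q[...,0]<-58)&(c["depth"]>0)
  print(m.sum(),np.median(z[m]),z[m].max(),q[m].mean(0),q[m].min(0),q[m].max(0))
plan((542,250.2,130,2.98),[(525,156,130,3.0),(520,53,130,3.018),(518.5,-44,110,3.018)])
E
```

```text
t: 16.2
position: [541.4, 246.7, 50.8]
eef_rot: [-3.14, -0.002, 2.976]
contact_force: [-0.3, -0.3, -0.0]
width: 12.6
finger_force: 39.2
t: 16.6
position: [542.7, 248.5, 49.2]
eef_rot: [3.141, 0.001, 2.978]
contact_force: [-0.3, -0.4, -0.8]
width: 12.4
finger_force: 39.2
t: 17.0
position: [542.2, 248.4, 48.6]
eef_rot: [3.142, 0.0, 2.978]
contact_force: [0.7, 0.4, 0.8]
width: 29.9
finger_force: 0.0
t: 17.4
position: [545.5, 249.6, 135.8]
eef_rot: [3.137, 0.008, 2.978]
contact_force: [0.2, -0.7, 0.3]
width: 30.1
finger_force: 0.0
1439 56.011873751401765 59.26769048990744 [-71.75448228 -44.11730368] [-85.1 -51.3] [-58.1 -38.1]
1428 56.03408520862594 58.8317570197955 [-71.70322129   0.97184874] [-85.1  -5.6] [-58.1   7.4]
[525. 156. 130.   3.] -> [ 0.008 -0.479 -0.   ] turn -0.013 min rows 1.9
[520.  53. 130.   3.] -> [-0.048 -0.513 -0.   ] turn -0.011 min rows 2.1
[518.5 -44.  110.    3. ] -> [-0.052 -0.482  0.1  ] turn -0.0 min rows 2.0
```

View pics/w6.png

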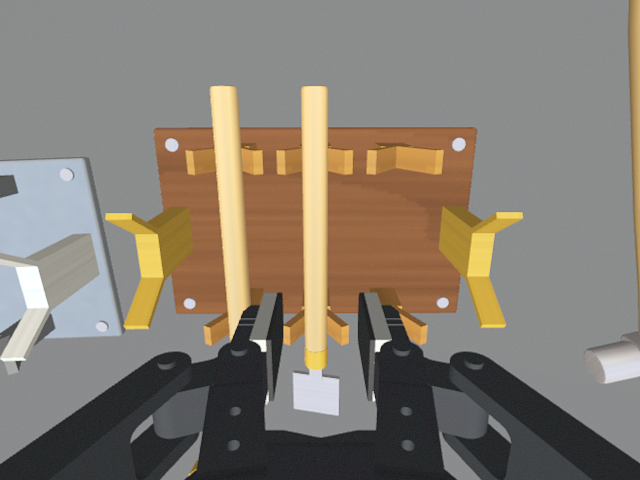

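The loop tool (right place) and blade tool (middle, near (315,230)) are both seated. Next is the ball tool.

```bash
python3 -m creep '[0,-0.2,0,0,0,-0.005,-0.3, -0.01,-0.43,0,0,0,-0.011,-0.3, -0.02,-0.66,0,0,0,-0.017,-0.3, -0.03,-0.89,0,0,0,-0.024,-0.3, -0.04,-0.992,0,0,0,-0.024,-0.3]' 40
python3 -m creep '[-0.02,-0.2,0,0,0,0,-0.3, -0.052,-0.4,0.05,0,0,0,-0.3, -0.052,-0.482,0.1,0,0,0,-0.3, -0.052,-0.482,0.1,0,0,0,-0.3, -0.052,-0.482,0.1,0,0,0,-0.3]'
python3 - <<'E'
from h import *
from workcell import ctrl
st=ctrl.state();c=ctrl.read_camera("wrist")
print(st["position"],st["eef_rot"],st["width"])
P=cloud(c,st);z=P[...,2];H,S,V=cv2.split(cv2.cvtColor(c["frame"],cv2.COLOR_BGR2HSV)); C=(517.3,-44.9)
q=inrack(P[...,:2].reshape(-1,2),C,-.124).reshape(480,640,2)
m=(z>50)&(z<62)&(S>70)&(V>110)&(H<30)&(abs(q[...,1])<17)&(c["depth"]>0)
print(m.sum(),rect(P[m][:,:2]),"tcp in tool frame",inrack(st["position"][:2],C,-.124))
E
```

```text
t: 17.95
position: [515.4, 48.2, 129.4]
eef_rot: [-3.14, -0.004, 3.014]
contact_force: [-0.5, 0.1, 0.4]
width: 29.8
finger_force: 0.0
t: 18.45
position: [514.8, -45.6, 109.8]
eef_rot: [3.141, -0.003, 3.014]
contact_force: [-0.5, 0.3, 0.5]
width: 29.7
finger_force: 0.0
[514.83434456 -45.59500465 109.83360595] [ 3.14103384e+00 -2.83281509e-03  3.01439441e+00] 29.695829783359397
8277 (array([518.1, -44.8]), array([168.5,  13.8]), np.float64(1.445)) tcp in tool frame [[-2.4 -1. ]]
```

```bash
python3 -m creep '[-0.015,0.004,0.15,0,0,0,-0.3, -0.015,0.004,0.27,0,0,0,-0.3, -0.015,0.004,0.325,0,0,0,-0.3, -0.015,0.004,0.325,0,0,0,-0.3]' 40
python3 -m creep '[0,0,0,0,0,0,-1, 0,0,0,0,0,0,-1, 0,0,0,0,0,0,-1, 0,0,0,0,0,0,-1, 0,0,0,0,0,0,-1]' 40
python3 -m creep '[0,0,-0.07,0,0,0,-1, 0,0,-0.2,0,0,0,-1, 0,0,-0.35,0,0,0,-1, 0,0,-0.425,0,0,0,-1, 0,0,-0.425,0,0,0,-1]'
python3 - <<'E'
from h import *
plan((520,-44,130,3.018),[(530,125,130,2.999),(549.4,294.5,130,2.98)])
E
```

```text
t: 18.9
position: [517.5, -44.0, 44.6]
eef_rot: [3.141, -0.004, 3.017]
contact_force: [0.4, 0.3, 0.3]
width: 29.8
finger_force: 0.0
t: 19.4
position: [520.0, -45.7, 47.2]
eef_rot: [-3.141, 0.002, 3.016]
contact_force: [-2.5, -2.8, 5.2]
width: 12.8
finger_force: 39.5
t: 19.9
position: [521.7, -45.3, 134.6]
eef_rot: [3.141, 0.007, 3.016]
contact_force: [0.3, 0.6, -0.5]
width: 12.5
finger_force: 39.1
[530. 125. 130.   3.] -> [0.055 0.845 0.   ] turn 0.012 min rows 3.4
[549.4 294.5 130.    3. ] -> [0.024 0.852 0.   ] turn 0.012 min rows 3.4
```

```bash
python3 -m creep '[0.01,0.1,0,0,0,0.003,-1, 0.025,0.3,0,0,0,0.006,-1, 0.04,0.5,0,0,0,0.009,-1, 0.053,0.7,0,0,0,0.012,-1, 0.055,0.845,0,0,0,0.012,-1]' 40
python3 -m creep '[0.005,0.2,0,0,0,0.003,-1, 0.01,0.42,0,0,0,0.006,-1, 0.018,0.64,0,0,0,0.009,-1, 0.022,0.8,0,0,0,0.012,-1, 0.024,0.852,0,0,0,0.012,-1]' 40
python3 -m creep '[0,0,0,0,0,0,-1, 0,0,0,0,0,0,-1, 0,0,0,0,0,0,-1]'
python3 - <<'E'
from workcell import ctrl
from h import *
st=ctrl.state();print(inrack(st["position"][:2]),st["position"],st["eef_rot"])
E
```

```text
t: 20.4
position: [528.1, 126.1, 130.1]
eef_rot: [3.141, -0.002, 2.998]
contact_force: [-0.3, 0.0, -0.5]
width: 13.0
finger_force: 39.2
t: 20.9
position: [548.4, 296.4, 130.1]
eef_rot: [3.141, -0.001, 2.981]
contact_force: [-0.0, 0.0, 0.6]
width: 12.5
finger_force: 39.2
t: 21.2
position: [548.7, 291.4, 130.5]
eef_rot: [-3.14, -0.001, 2.977]
contact_force: [-0.3, -0.6, -0.4]
width: 12.2
finger_force: 39.2
[[ 0.6 44.1]] [548.70872663 291.36156131 130.51752856] [-3.14032677e+00 -1.26960986e-03  2.97664479e+00]
```

```bash
python3 -m creep '[0,0.008,0.1,0,0,0,-1, 0,0.008,0.22,0,0,0,-1, 0,0.008,0.32,0,0,0,-1, 0,0.008,0.37,0,0,0,-1, 0,0.008,0.395,0,0,0,-1]' 40
python3 -m creep '[0,0,0.007,0,0,0,-1, 0,0,0.014,0,0,0,-1, 0,0,0.018,0,0,0,-1, 0,0,0.018,0,0,0,-1]'
python3 -m creep '[0,0,0,0,0,0,-0.6, 0,0,0,0,0,0,-0.3, 0,0,0,0,0,0,-0.3, 0,0,0,0,0,0,-0.3]'
python3 -m creep '[0,0,-0.1,0,0,0,-0.3, 0,0,-0.25,0,0,0,-0.3, 0,0,-0.4,0,0,0,-0.3, 0,0,-0.413,0,0,0,-0.3]'
python3 - <<'E'
from h import *
from workcell import ctrl
st=ctrl.state();c=ctrl.read_camera("wrist");cv2.imwrite("pics/w7.png",c["frame"])
P=cloud(c,st);z=P[...,2]; q=inrack(P[...,:2].reshape(-1,2)).reshape(480,640,2)
for y in (-46,0,46):
  m=(z>52)&(z<61)&(abs(q[...,1]-y)<14)&(q[...,0]>-95)&(q[...,0]<-58)&(c["depth"]>0)
  print(m.sum(),np.median(z[m]),z[m].max(),q[m].mean(0),q[m].min(0),q[m].max(0))
plan((549.4,296.1,130,2.98),[(535,160,140,2.6),(530,25,150,2.2),(528,-110,150,1.82),(530,-249,140,1.445)])
E
```

```text
t: 21.7
position: [548.8, 293.1, 50.9]
eef_rot: [-3.14, -0.002, 2.977]
contact_force: [0.5, 0.6, -0.3]
width: 12.6
finger_force: 39.2
t: 22.1
position: [550.4, 294.6, 49.8]
eef_rot: [3.141, 0.002, 2.978]
contact_force: [0.5, -2.6, 3.1]
width: 12.7
finger_force: 39.4
t: 22.5
position: [549.3, 294.8, 48.4]
eef_rot: [3.141, -0.0, 2.978]
contact_force: [0.1, -0.2, -0.4]
width: 30.0
finger_force: 0.0
t: 22.9
position: [552.7, 296.3, 135.8]
eef_rot: [3.136, 0.008, 2.978]
contact_force: [1.0, 0.1, 0.7]
width: 29.9
finger_force: 0.0
1469 55.924881704058436 58.679843874270546 [-71.77304289 -43.57644656] [-85.2 -51.9] [-58.1 -37.5]
1453 55.984561104674526 58.858857388759816 [-71.7145905   1.7339298] [-85.1  -5.8] [-58.1   8. ]
1383 55.970141502918324 58.76605654739862 [-71.45300072  46.9813449 ] [-84.6  40.1] [-58.1  53.6]
[535.  160.  140.    2.6] -> [-0.038 -0.683 -0.05 ] turn 0.242 min rows 2.7
[530.   25.  150.    2.2] -> [-0.327 -0.591 -0.05 ] turn 0.255 min rows 2.7
[ 528.  -110.   150.     1.8] -> [-0.54  -0.405 -0.   ] turn 0.241 min rows 2.7
[ 530.  -249.   140.     1.4] -> [-0.676 -0.162  0.05 ] turn 0.239 min rows 2.8
```

View pics/w7.png

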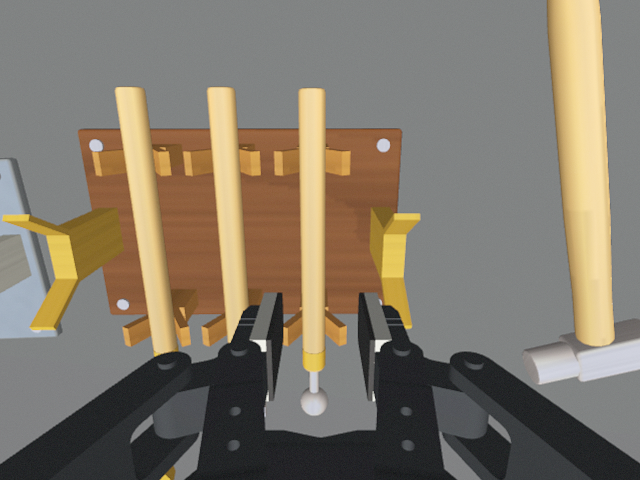

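All three tools are seated in mirrored order, with the ball tool on the left near (313,220). Back to the bar.

```bash
python3 -m creep '[-0.01,-0.228,-0.017,0,0,0.08,0.5, -0.025,-0.455,-0.034,0,0,0.16,0.5, -0.038,-0.683,-0.05,0,0,0.242,0.5]' 60
python3 -m creep '[-0.109,-0.197,-0.017,0,0,0.085,0.5, -0.218,-0.394,-0.034,0,0,0.17,0.5, -0.327,-0.591,-0.05,0,0,0.255,0.5]'
python3 -m creep '[-0.18,-0.135,0,0,0,0.08,0.5, -0.36,-0.27,0,0,0,0.16,0.5, -0.54,-0.405,0,0,0,0.241,0.5]'
python3 -m creep '[-0.225,-0.054,0.017,0,0,0.08,0.5, -0.45,-0.108,0.034,0,0,0.16,0.5, -0.676,-0.162,0.05,0,0,0.239,0.5, -0.676,-0.162,0.05,0,0,0.239,0.5, -0.676,-0.162,0.05,0,0,0.239,0.5]'
python3 -m creep '[0,0,0,0,0,0,0.5, 0,0,0,0,0,0,0.5]'
python3 - <<'E'
from h import *
from workcell import ctrl
st=ctrl.state();c=ctrl.read_camera("wrist")
print(st["position"],st["eef_rot"],st["width"])
P=cloud(c,st);z=P[...,2]
for a,b in[(16,26),(46,60)]:
    m=(z>a)&(z<b)&(c["depth"]>0)&(abs(P[...,0]-530)<60)&(abs(P[...,1]+249)<115); print(m.sum(), rect(P[m][:,:2]) if m.sum()>20 else "", np.median(z[m]))
E
```

```text
t: 23.25
position: [533.2, 157.4, 139.5]
eef_rot: [-3.14, -0.002, 2.594]
contact_force: [0.7, -0.3, -0.0]
width: 63.8
finger_force: 0.0
t: 23.55
position: [528.1, 22.1, 149.7]
eef_rot: [-3.14, -0.002, 2.192]
contact_force: [0.0, -0.2, -0.2]
width: 63.9
finger_force: 0.0
t: 23.85
position: [525.9, -112.7, 149.5]
eef_rot: [-3.14, -0.001, 1.814]
contact_force: [-0.8, -0.2, -0.4]
width: 63.8
finger_force: 0.0
t: 24.35
position: [527.7, -250.8, 139.3]
eef_rot: [-3.139, -0.002, 1.441]
contact_force: [0.1, -0.2, -0.2]
width: 64.0
finger_force: 0.0
t: 24.55
position: [528.7, -248.6, 140.4]
eef_rot: [-3.14, -0.001, 1.446]
contact_force: [-0.4, 0.1, -0.4]
width: 64.2
finger_force: 0.0
[ 528.6702668  -248.58329896  140.41830982] [-3.14016264e+00 -9.32723584e-04  1.44552791e+00] 64.18770497899308
7561 (array([ 529.6, -249.5]), array([216.4,  20.1]), np.float64(-0.127)) 20.149207174615924
1989 (array([ 529.6, -248.7]), array([43.4, 16. ]), np.float64(-0.128)) 53.993294309666766
```

```bash
python3 -m creep '[0,0,0.15,0,0,0,0.5, 0,0,0.32,0,0,0,0.5, 0,0,0.44,0,0,0,0.5, 0,0,0.49,0,0,0,0.5, 0,0,0.49,0,0,0,0.5]' 60
python3 -m creep '[0,0,0,0,0,0,-1, 0,0,0,0,0,0,-1, 0,0,0,0,0,0,-1, 0,0,0,0,0,0,-1, 0,0,0,0,0,0,-1]' 60
python3 -m creep '[0,0,-0.07,0,0,0,-1, 0,0,-0.25,0,0,0,-1, 0,0,-0.45,0,0,0,-1, 0,0,-0.65,0,0,0,-1, 0,0,-0.665,0,0,0,-1]'
python3 - <<'E'
from h import *
plan((530,-249,175,1.445),[(531,-83,175,1.433),(535,83,175,1.421),(542,249,175,1.409)])
E
```

```text
t: 25.1
position: [528.0, -248.8, 41.6]
eef_rot: [-3.138, -0.001, 1.445]
contact_force: [-0.9, 0.5, 0.5]
width: 64.5
finger_force: 0.0
t: 25.6
position: [530.2, -251.1, 44.7]
eef_rot: [3.139, 0.001, 1.443]
contact_force: [-1.5, 0.5, 6.9]
width: 14.5
finger_force: 59.7
t: 26.1
position: [532.8, -252.5, 183.1]
eef_rot: [3.13, 0.005, 1.443]
contact_force: [0.1, -0.1, -1.8]
width: 15.1
finger_force: 59.0
[531.  -83.  175.    1.4] -> [ 0.824 -0.099 -0.   ] turn 0.008 min rows 3.3
[535.   83.  175.    1.4] -> [ 0.825 -0.095 -0.   ] turn 0.007 min rows 3.3
[542.  249.  175.    1.4] -> [ 0.826 -0.089 -0.   ] turn 0.008 min rows 3.3
```

```bash
python3 -m creep '[0.1,-0.012,0,0,0,0.001,-1, 0.3,-0.036,0,0,0,0.003,-1, 0.5,-0.06,0,0,0,0.005,-1, 0.7,-0.084,0,0,0,0.007,-1, 0.824,-0.099,0,0,0,0.008,-1]' 60
python3 -m creep '[0.2,-0.023,0,0,0,0.002,-1, 0.4,-0.046,0,0,0,0.004,-1, 0.6,-0.069,0,0,0,0.006,-1, 0.825,-0.095,0,0,0,0.007,-1]'
python3 -m creep '[0.2,-0.022,0,0,0,0.002,-1, 0.4,-0.043,0,0,0,0.004,-1, 0.6,-0.065,0,0,0,0.006,-1, 0.75,-0.081,0,0,0,0.008,-1, 0.826,-0.089,0,0,0,0.008,-1]'
python3 -m creep '[0,0,0.1,0,0,0,-1, 0,0,0.15,0,0,0,-1, 0,0,0.15,0,0,0,-1, 0,0,0.15,0,0,0,-1]'
python3 - <<'E'
from h import *
from workcell import ctrl
st=ctrl.state();c=ctrl.read_camera("wrist");cv2.imwrite("pics/w8.png",c["frame"])
print(st["position"],st["eef_rot"],inrack(st["position"][:2]))
P=cloud(c,st);z=P[...,2]; 
m=(z>114-10)&(z<134)&(c["depth"]>0)&(abs(P[...,0]-540)<30+0*z)&(P[...,1]>130)&(P[...,1]<370);S=cv2.cvtColor(c["frame"],cv2.COLOR_BGR2HSV)[...,1];m&=S<60
print(m.sum(),rect(P[m][:,:2]),inrack(rect(P[m][:,:2])[0]),np.median(z[m]))
E
```

```text
t: 26.6
position: [528.7, -81.6, 175.0]
eef_rot: [-3.139, -0.001, 1.432]
contact_force: [-0.4, -0.6, -2.3]
width: 15.1
finger_force: 58.9
t: 27.0
position: [533.3, 82.7, 175.2]
eef_rot: [-3.14, 0.001, 1.419]
contact_force: [0.5, -0.2, -2.7]
width: 15.0
finger_force: 58.9
t: 27.5
position: [540.7, 249.8, 175.2]
eef_rot: [-3.14, 0.0, 1.41]
contact_force: [0.2, -0.9, -1.5]
width: 14.7
finger_force: 58.9
t: 27.9
position: [541.4, 246.5, 145.5]
eef_rot: [-3.14, 0.001, 1.406]
contact_force: [0.0, 0.5, -1.2]
width: 14.7
finger_force: 58.8
[541.40810435 246.54641573 145.50065185] [-3.14018904e+00  1.05904003e-03  1.40610602e+00] [[ 0.6 -1.3]]
14526 (array([544.5, 265.2]), array([181.5,  20.1]), np.float64(-0.165)) [[ 0.7 17.6]] 120.97988992580837
```

View pics/w8.png

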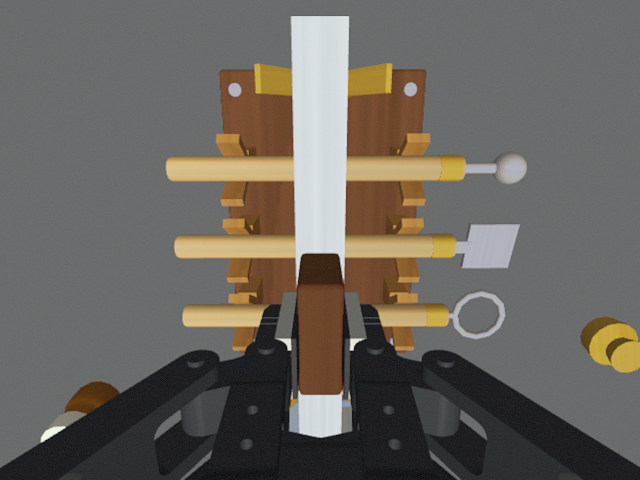

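The bar is centred over the brackets: x +0.7 mm, y about 0, yaw matching. The bracket arms are at columns 255–392, against a bar centre of 320. Lowering.

```bash
python3 -m creep '[0,0,0.06,0,0,0,-1, 0,0,0.13,0,0,0,-1, 0,0,0.19,0,0,0,-1, 0,0,0.225,0,0,0,-1, 0,0,0.235,0,0,0,-1]' 60
python3 -m creep '[0,0,0,0,0,0,-1, 0,0,0.005,0,0,0,-1, 0,0,0.01,0,0,0,-1, 0,0,0.01,0,0,0,-1]'
```

```text
t: 28.45
position: [540.6, 247.1, 97.1]
eef_rot: [-3.139, 0.002, 1.407]
contact_force: [-1.1, -0.3, -1.5]
width: 15.0
finger_force: 58.9
t: 28.85
position: [542.0, 247.8, 97.4]
eef_rot: [3.141, -0.0, 1.407]
contact_force: [0.4, 0.1, -1.1]
width: 14.8
finger_force: 58.9
```

```bash
python3 -m creep '[0,0,0.004,0,0,0,-1, 0,0,0.008,0,0,0,-1, 0,0,0.008,0,0,0,-1]'
python3 -m creep '[0,0,0,0,0,0,-0.5, 0,0,0,0,0,0,0, 0,0,0,0,0,0,0.2, 0,0,0,0,0,0,0.2, 0,0,0,0,0,0,0.2]'
python3 -m creep '[0,0,-0.05,0,0,0,0.2, 0,0,-0.2,0,0,0,0.2, 0,0,-0.4,0,0,0,0.2, 0,0,-0.5,0,0,0,0.2, 0,0,-0.5,0,0,0,0.2]'
python3 -m creep '[0,0,0,0,0,0,0.2, 0,0,0,0,0,0,0.2, 0,0,0,0,0,0,0.2]'
python3 - <<'E'
from h import *
from workcell import ctrl
st=ctrl.state();c=ctrl.read_camera("wrist");cv2.imwrite("pics/w9.png",c["frame"]);cv2.imwrite("pics/s9.png",ctrl.read_camera("side")["frame"])
print(st["position"])
P=cloud(c,st);z=P[...,2];S=cv2.cvtColor(c["frame"],cv2.COLOR_BGR2HSV)[...,1]
q=inrack(P[...,:2].reshape(-1,2)).reshape(480,640,2);ok=(c["depth"]>0)&(abs(q[...,0])<30)&(abs(q[...,1])<125)
for m in (ok&(z>64)&(z<80)&(S<60),ok&(z>98)&(z<112)): r=rect(P[m][:,:2]);print(r,inrack(r[0]),np.median(z[m]))
for y in (-46,0,46):
  m=(z>52)&(z<61)&(abs(q[...,1]-y)<14)&(q[...,0]>-95)&(q[...,0]<-58)&(c["depth"]>0)
  print(m.sum(),np.median(z[m]),q[m].mean(0),q[m].min(0))
E
```

```text
t: 29.15
position: [542.1, 247.8, 96.7]
eef_rot: [3.141, -0.0, 1.407]
contact_force: [-2.3, -0.5, 4.4]
width: 14.8
finger_force: 59.7
t: 29.65
position: [541.7, 247.6, 95.3]
eef_rot: [-3.141, 0.0, 1.407]
contact_force: [-0.0, -0.1, 0.7]
width: 51.0
finger_force: 0.0
t: 30.15
position: [545.0, 248.9, 200.8]
eef_rot: [3.133, -0.005, 1.407]
contact_force: [-0.1, 0.4, 0.8]
width: 51.4
finger_force: 0.0
t: 30.45
position: [540.5, 247.2, 193.6]
eef_rot: [-3.138, 0.002, 1.407]
contact_force: [-0.1, -0.0, -0.0]
width: 51.3
finger_force: 0.0
[540.5326513  247.18678701 193.56483258]
(array([544.7, 248.9]), array([216.8,  36.5]), np.float64(-0.103)) [[3.5 1.6]] 72.17783387376485
(array([542.7, 249.7]), array([43.9, 15.9]), np.float64(-0.169)) [[1.4 2.1]] 106.01584568983061
585 56.02669253352974 [-71.03418803 -43.45179487] [-84.4 -51.1]
664 56.00150315158092 [-71.06460843   2.07228916] [-84.3  -5.2]
749 55.96737309320969 [-70.73030708  47.53591455] [-84.1  40.8]
```

View pics/s9.png

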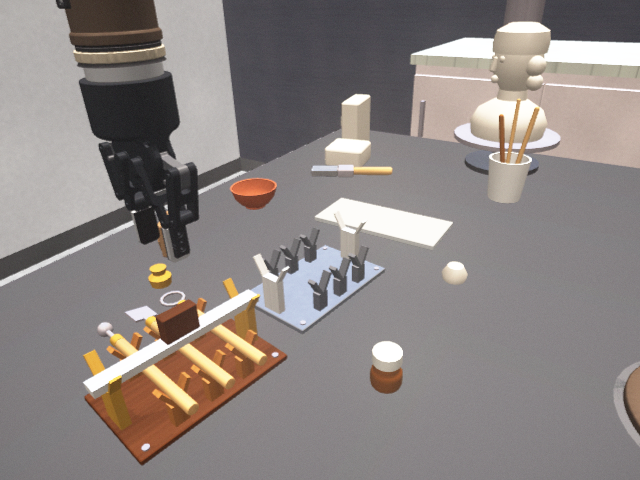

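The side view shows the bar seated in both brackets, running from (95,370) to (255,305) with its grip up and its top 72 mm high. The three tools lie in mirrored order and the gripper is clear.

```bash
python3 -c "
from workcell import ctrl
print(ctrl.close_job())"
```

```text
the job is handed in; nothing more can be done
None
```

I handed the job in at about 30 s: the loop, blade and ball tools lie in reverse order in the bench rack, and the bar sits released in both brackets, grip up. My final camera check agreed, but `close_job()` returned no verdict.

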